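# Kitchen canisters in order of height

### The arm

A 6-joint arm with a two-finger parallel gripper is mounted at the origin on the work surface. World frame = base frame: x ahead of the robot, y to its left, z up, the work surface at z = 0. Lengths are in m, angles in rad, forces in N, time in s.
With the tool pointing down it reaches from about 0.375 to 0.9 m from the base axis. Payload 3.1 kg.
Tool frame: the origin (TCP) lies midway between the tips of the shut fingers; the grasp point (between the pads) lies 19 mm behind it (bot.grasp_offset is the distance from the TCP to the grasp point, in m); z points along the fingers, y is the line along which they close (so a half turn about z gives the same grasp; the last joint's range is limited). The gripper opens to 85 mm and grips with 20 to 120 N. Pads are 22 mm wide; open, the fingers measure 114 mm over their backs; the gripper's body (76 mm by 85 mm) begins 54 mm behind the grasp point. The pads swing forward as they close: fully open they stand 13 mm farther back than shut.
Start: joints at [1.089, 0.527, 1.433, -0, 1.181, -0.178], TCP at [0.186, 0.597, 0.231] pointing down, gripper open.
Joint ranges: [-3.08, 3.08], [-0.75, 2.2], [0.22, 2.44], [-1.43, 4.57], [0, 2.65], [-2.85, 2.85]. Speed limits (rad/s): [2.79, 2.79, 3.14, 3.14, 3.14, 3.14].

### API

Orientations are given as a 3x3 rotation matrix whose columns are the frame's x, y, z axes.
In Python, from cell import bot gives the robot as it stands.
- The arm moves only by the tool send_rows, never from a script. Its argument "increments" is a list of rows, each an object with "xyz": the shift along the world's x, y, z in cm, a list of three; "turn": the turn, a rotation vector about the world's x, y, z in rad, a list of three; "claw": the gripper's target within -1 to 1 (shut at 1, half-way at 0, fully open at -1). In form: [{"xyz": [tx, ty, tz], "turn": [ax, ay, az], "claw": claw}, ...]. A call has 1 to 12 rows; each row shifts and turns the commanded pose from where the row before left it; what a row does not reach is not made up. A row lasts 1/8 s, in which the tool goes at most 62.5 mm and 10.7 degrees, less where a joint would pass 70% of its speed; a pose out of reach is approached as far as the arm can. A call with a gripper value outside its range is refused whole. The fingers move at their own pace and stop on an object; the grip force is fixed at half the most. Time passes only in rows, so rows that do not move let the fingers close. It gives the time, the measured TCP pose, the force, the opening and the grip force at its end, in the units of the state.
- bot.observe(): the state, without advancing time (a new reading comes with each control period).
- bot.camera(name): name is "scene" or "top" or "wrist"; returns the picture (420x560x3 uint8, blue, green, red); there is no depth.
- bot.calibration(name): a dict with "camera_matrix" (3x3 intrinsics, pixels), "R" (3x3) and "t" (3): a world point X has camera coordinates R X + t. Camera axes: x right, y down, z forward; pixel columns grow to the right and rows downward; lengths in m; the calibration is good to about 2 mm. A picture is of the moment at which its call begins: read the wrist's pose just before it. calibration takes no time and is no camera call; for the wrist camera it gives the pose at the moment of the call.
- bot.sign_off(): hands the job in; it is judged then, once.
The state is a dict: "time_s": time; "q": joint angles; "dq": joint speeds; "joint_efforts": joint torques, N m; "tool_pos": TCP position; "eef_rot": TCP orientation; "wrist_force": force on the tool from outside, world axes, zero at the start; "moment": the same for the moment, N m; "finger_gap": finger opening in m; "grasp_force": force on a finger pad.
Only numpy, scipy, OpenCV 4.12 (cv2) and the standard library are available. Lean on these libraries where they do the work, as an engineer would, in place of code of your own. Each camera call takes 0.05 s, during which the arm holds its last target. There are 200 camera calls.

### The job

Put the four steel canisters back on the dark wooden board, one standing upright in the middle of each cork pad, stepping down in height from the tallest at the toaster's end of the board to the shortest at the other end. Do not tip any canister over, and leave the little amber glass pepper mill standing where it is.

Things in the scene. Friction and masses are not known exactly. Their poses are not given: they have to be found in the camera images.
- canister_a: tallest and widest of four brushed-steel kitchen canisters with flat pale-wood lids (plain upright cylinders): 60 mm in diameter, 145 mm tall over all (the top 12 mm is the lid, fixed on, 1 mm smaller in radius), about 0.42 kg. Loose, standing on the counter. Origin: centre of its underside; z is its axis, up.
- canister_b: second tallest of four brushed-steel kitchen canisters with flat pale-wood lids (plain upright cylinders): 54 mm in diameter, 115 mm tall over all (the top 12 mm is the lid, fixed on, 1 mm smaller in radius), about 0.32 kg. Loose, standing on the counter. Origin: centre of its underside; z is its axis, up.
- canister_c: third tallest of four brushed-steel kitchen canisters with flat pale-wood lids (plain upright cylinders): 48 mm in diameter, 90 mm tall over all (the top 12 mm is the lid, fixed on, 1 mm smaller in radius), about 0.23 kg. Loose, standing on the counter. Origin: centre of its underside; z is its axis, up.
- canister_d: shortest and narrowest of four brushed-steel kitchen canisters with flat pale-wood lids (plain upright cylinders): 42 mm in diameter, 65 mm tall over all (the top 12 mm is the lid, fixed on, 1 mm smaller in radius), about 0.15 kg. Loose, standing on the counter. Origin: centre of its underside; z is its axis, up.
- pad_1: round cork pad, 76 mm in diameter, 4 mm thick, fixed on a long dark wooden board (100 x 500 mm, 12 mm thick) that lies across the counter; the pad at the end towards +y (the robot's left) of the row of four, about 120 mm from the next. Origin: centre of its underside, which is the board's top, 12 mm above the counter (its top is 16 mm above the counter).
- pad_2: round cork pad, 76 mm in diameter, 4 mm thick, fixed on a long dark wooden board (100 x 500 mm, 12 mm thick) that lies across the counter; the pad second from the +y end of the row of four, about 120 mm from the next. Origin: centre of its underside, which is the board's top, 12 mm above the counter (its top is 16 mm above the counter).
- pad_3: round cork pad, 76 mm in diameter, 4 mm thick, fixed on a long dark wooden board (100 x 500 mm, 12 mm thick) that lies across the counter; the pad third from the +y end of the row of four, about 120 mm from the next. Origin: centre of its underside, which is the board's top, 12 mm above the counter (its top is 16 mm above the counter).
- pad_4: round cork pad, 76 mm in diameter, 4 mm thick, fixed on a long dark wooden board (100 x 500 mm, 12 mm thick) that lies across the counter; the pad at the end towards -y (the robot's right) of the row of four, about 120 mm from the next. Origin: centre of its underside, which is the board's top, 12 mm above the counter (its top is 16 mm above the counter).
- toaster: two-slot steel toaster, 270 mm long (x), 160 mm wide (y), 180 mm tall, fixed, standing off one end of the board, at the robot's left or right (a wooden bowl of fruit stands off the other end). Origin: centre of its underside.
- mill: small pepper mill of amber glass with a dark steel top, 42 mm in diameter, 91 mm tall, about 0.25 kg, loose, standing among the canisters; to be left alone. Origin: centre of its underside.

How it is judged:
At the end, for the whole second after the job is handed in: Each canister stands upright (within 0.1 rad) and at rest on its own cork pad, its axis within 14 mm of the pad's centre, with the tallest (canister_a) on the end pad nearest the toaster, then canister_b, canister_c and the shortest (canister_d) on the end pad farthest from it (((world y of toaster above 0 m and horizontal distance between canister_a and pad_1 below 0.014 m and z of canister_a in the frame of pad_1 between 0 and 0.008 m and horizontal distance between canister_b and pad_2 below 0.014 m and z of canister_b in the frame of pad_2 between 0 and 0.008 m and horizontal distance between canister_c and pad_3 below 0.014 m and z of canister_c in the frame of pad_3 between 0 and 0.008 m and horizontal distance between canister_d and pad_4 below 0.014 m and z of canister_d in the frame of pad_4 between 0 and 0.008 m) or (world y of toaster below 0 m and horizontal distance between canister_a and pad_4 below 0.014 m and z of canister_a in the frame of pad_4 between 0 and 0.008 m and horizontal distance between canister_b and pad_3 below 0.014 m and z of canister_b in the frame of pad_3 between 0 and 0.008 m and horizontal distance between canister_c and pad_2 below 0.014 m and z of canister_c in the frame of pad_2 between 0 and 0.008 m and horizontal distance between canister_d and pad_1 below 0.014 m and z of canister_d in the frame of pad_1 between 0 and 0.008 m)) and angle between each of canister_a, canister_b, canister_c, canister_d's own z axis and vertical below 0.1 rad and linear speed of each of canister_a, canister_b, canister_c, canister_d below 0.02 m/s and angular speed of each of canister_a, canister_b, canister_c, canister_d below 0.2 rad/s); the robot touches nothing.
It fails at once if the pepper mill is shifted by more than 30 mm or knocked over (distance of mill from where it was at the start of the episode above 0.03 m or angle between mill's own z axis and vertical above 0.5 rad).
It fails at once if a canister is tipped over (more than 0.7 rad from upright) (angle between any of canister_a, canister_b, canister_c, canister_d's own z axis and vertical above 0.7 rad).
It also fails if it takes over 115 s, if anything falls off the work surface, if the arm or the gripper's body presses on something with over 40 N, if the wrist force passes 120 N, or if a joint passes its speed limit or range.

## Working session

There is one attempt and no reset: what is moved stays moved. The work goes in short steps, Python scripts to look and compute and a tool call to move; the robot and the scene stay as the last step left them, time stands still between calls to the robot, and variables do not carry over. Pictures are saved under pics/ and viewed, at most 14 in all, crops included, and the job is handed in when it is done.

Besides the shell and the picture viewer there is one more tool, called after "Emit:" by a JSON object that holds its "name" and its "arguments", one argument or row to a line. send_rows: Moves the arm, as the interface text tells. Its arguments: {"type":"object","properties":{"increments":{"type":"array","items":{"type":"object","properties":{"xyz":{"type":"array","items":{"type":"number"}},"turn":{"type":"array","items":{"type":"number"}},"claw":{"type":"number"}}}}},"required":["increments"]}

```bash
mkdir -p pics; ls
python3 - <<'E'
from cell import bot
import cv2,numpy as np
s=bot.observe();print({k:np.round(v,3).tolist() for k,v in s.items()})
for n in("scene","top"):
    cv2.imwrite(f"pics/{n}0.png",bot.camera(n))
    c=bot.calibration(n);print(n,np.round(c["camera_matrix"],1).tolist(),np.round(c["R"],3).tolist(),(-c["R"].T@c["t"]).round(3))
E
```

```text
pics
{'time_s': 0.0, 'q': [1.09, 0.528, 1.434, 0.0, 1.181, -0.178], 'dq': [0.002, 0.001, 0.0, -0.001, -0.002, -0.001], 'joint_efforts': [-0.0, -44.234, -17.803, -0.0, 0.008, -0.0], 'tool_pos': [0.186, 0.596, 0.23], 'eef_rot': [[-0.955, 0.298, -0.001], [0.298, 0.955, -0.002], [0.0, -0.002, -1.0]], 'wrist_force': [-0.258, -0.435, -0.591], 'moment': [0.044, -0.022, -0.003], 'grasp_force': 0.0, 'finger_gap': 0.086}
scene [[391.5, 0.0, 273.9], [0.0, 391.5, 209.1], [0.0, 0.0, 1.0]] [[0.89, 0.455, 0.015], [0.391, -0.746, -0.539], [-0.234, 0.486, -0.842]] [ 0.778 -0.492  0.916]
top [[403.3, 0.0, 281.5], [0.0, 403.3, 208.3], [0.0, 0.0, 1.0]] [[-0.043, -0.999, 0.003], [-0.977, 0.042, -0.21], [0.209, -0.012, -0.978]] [0.299 0.006 1.151]
```

View pics/top0.png

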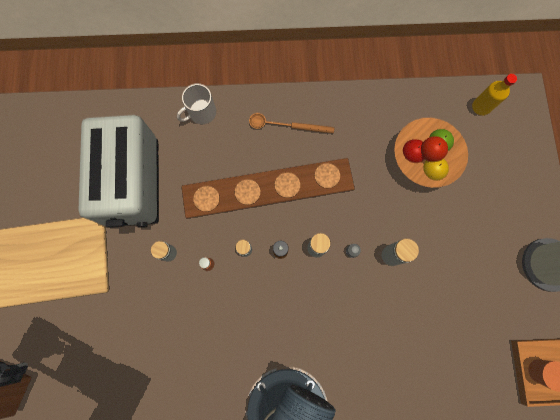

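View pics/scene0.png

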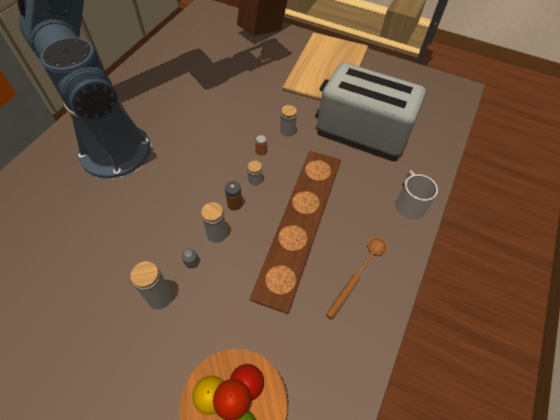

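The top view shows the toaster at left (+y), so A goes on pad_1 and D on pad_4. The pads are near px (206,198), (247,191), (287,184) and (327,175). The lids are C (160,250), D (243,247), B (320,243) and A (406,250). The mill is at (280,248), between D and B. Small shakers stand at (205,263) and (353,250).

```bash
cat > h.py <<'E'
from cell import bot
import cv2,numpy as np
def ray(n,uv):
    c=bot.calibration(n);d=c["R"].T@np.linalg.inv(c["camera_matrix"])@np.array([uv[0],uv[1],1.]);return -c["R"].T@c["t"],d
def onz(n,uv,z):
    o,d=ray(n,uv);return o+d*(z-o[2])/d[2]
def blob(img,uv,r=20,v=110,s=60,hue=(8,28)):
    hsv=cv2.cvtColor(img,cv2.COLOR_BGR2HSV)
    m=cv2.inRange(hsv,(hue[0],s,v),(hue[1],255,255))
    w=np.zeros_like(m);cv2.circle(w,tuple(map(int,uv)),r,255,-1);m&=w
    m=cv2.morphologyEx(m,cv2.MORPH_CLOSE,np.ones((3,3)))
    cs,_=cv2.findContours(m,cv2.RETR_EXTERNAL,cv2.CHAIN_APPROX_NONE)
    k=max(cs,key=cv2.contourArea);hull=cv2.convexHull(k);M=cv2.moments(hull)
    return np.array([M['m10']/M['m00'],M['m01']/M['m00']]),hull[:,0],M['m00']
def tri(a,b):
    (o1,d1),(o2,d2)=a,b
    s,*_=np.linalg.lstsq(np.c_[d1,-d2],o2-o1,rcond=None)
    p,q=o1+s[0]*d1,o2+s[1]*d2;return (p+q)/2,np.linalg.norm(p-q)
E
python3 - <<'E'
from h import *
T=cv2.imread("pics/top0.png");S=cv2.imread("pics/scene0.png")
L={'a':((406,250),(147,273),.145,.058),'b':((320,243),(213,212),.115,.052),'c':((160,250),(289,112),.09,.046),'d':((243,247),(255,167),.065,.04),
'p1':((206,198),(318,170),.016,.076),'p2':((247,191),(306,202),.016,.076),'p3':((287,184),(293,237),.016,.076),'p4':((327,175),(281,279),.016,.076)}
for k,(u,v,z,D) in L.items():
    r=[]
    for n,I,q in(("top",T,u),("scene",S,v)):
        c,h,A=blob(I,q,18,v=120 if k[0]!='p' else 95)
        P=np.array([onz(n,x,z) for x in h]);w=onz(n,c,z)
        r.append((n,c.round(1),w[:2].round(4),'diam',np.round(2*np.sqrt(cv2.contourArea(P[:,:2].astype(np.float32))/np.pi),4)))
    t,e=tri(ray("top",r[0][1]),ray("scene",r[1][1]))
    print(k,*r[0][1:],'|',*r[1][1:],'| tri',t.round(4),e.round(4))
for n,u,z in(('mill',(280,247),.091),('shak',(205,263),.05),('dark',(353,250),.04)):print(n,onz("top",u,z).round(3))
E
```

```text
a [407.3 249.6] [ 0.3954 -0.3167] diam 0.085 | [146.2 270.8] [ 0.3956 -0.3101] diam 0.0717 | tri [ 0.3964 -0.3131  0.1504] 0.005
b [320.5 242.8] [ 0.4253 -0.1043] diam 0.0901 | [212.4 210.3] [ 0.4258 -0.1019] diam 0.0873 | tri [ 0.4258 -0.1033  0.1167] 0.0019
c [160. 250.] [0.4275 0.3162] diam 0.0933 | [288.9 112.6] [0.4332 0.3091] diam 0.1162 | tri [0.4288 0.3193 0.0794] 0.0001
d [243. 247.] [0.429  0.1002] diam 0.0958 | [254.9 167.1] [0.4324 0.0977] diam 0.1088 | tri [0.43   0.101  0.0596] 0.0009
p1 [206. 198.] [0.5815 0.208 ] diam 0.1041 | [317.9 170. ] [0.5805 0.2079] diam 0.1168 | tri [0.581  0.2076 0.0167] 0.0009
p2 [247. 191.] [0.5975 0.0891] diam 0.1046 | [306. 202.] [0.5964 0.0893] diam 0.1078 | tri [0.5968 0.0888 0.0171] 0.0006
p3 [287. 184.] [ 0.6136 -0.028 ] diam 0.1053 | [293. 237.] [ 0.612  -0.0265] diam 0.099 | tri [ 0.6126 -0.028   0.0189] 0.0002
p4 [327. 175.] [ 0.6358 -0.1464] diam 0.1062 | [280.9 279. ] [ 0.6362 -0.1456] diam 0.0897 | tri [ 0.636  -0.1461  0.0164] 0.0008
mill [0.422 0.001 0.091]
shak [0.392 0.205 0.05 ]
dark [ 0.411 -0.2    0.04 ]
```

Diameters come out too large because the mask also takes in counter. I'll sample colours and tighten it.

Run:
```python
from h import *
T=cv2.imread("pics/top0.png");S=cv2.imread("pics/scene0.png")
for n,I,pts in(("top",T,dict(lidA=(406,250),lidC=(160,250),lidD=(243,247),counter=(260,270),ctr2=(130,250),cork=(206,198),cork4=(327,175),board=(226,200))),("sc",S,dict(lidA=(147,270),lidC=(289,110),lidD=(255,167),counter=(180,180),cork=(318,170),cork4=(281,279),board=(300,219),steel=(290,127)))):
    h=cv2.cvtColor(I,cv2.COLOR_BGR2HSV)
    for k,(x,y) in pts.items():print(n,k,np.median(h[y-2:y+3,x-2:x+3].reshape(-1,3),0))
```

```text
top lidA [ 18. 127. 225.]
top lidC [ 17. 130. 216.]
top lidD [ 18. 129. 223.]
top counter [ 14.  85. 122.]
top ctr2 [ 14.  86. 123.]
top cork [ 14. 143. 203.]
top cork4 [ 14. 142. 205.]
top board [ 12. 164. 118.]
sc lidA [ 17. 143. 210.]
sc lidC [ 16. 143. 199.]
sc lidD [ 16. 143. 201.]
sc counter [ 13.  88. 123.]
sc cork [ 14. 156. 187.]
sc cork4 [ 14. 156. 189.]
sc board [ 11. 175. 109.]
sc steel [20. 37. 78.]
```

```bash
cat > m.py <<'E'
from h import *
import sys
T=cv2.imread(sys.argv[1]);S=cv2.imread(sys.argv[2])
L={'a':((406,250),(147,273),.145),'b':((320,243),(213,212),.115),'c':((160,250),(289,112),.09),'d':((243,247),(255,167),.065),
'p1':((206,198),(318,170),.016),'p2':((247,191),(306,202),.016),'p3':((287,184),(293,237),.016),'p4':((327,175),(281,279),.016)}
for k,(u,v,z) in L.items():
    r=[]
    for n,I,q in(("top",T,u),("scene",S,v)):
        c,h,A=blob(I,q,19,v=160 if k[0]!='p' else 145,s=70)
        P=np.array([onz(n,x,z)[:2] for x in h]).astype(np.float32);w=P.mean(0)
        (_,ax,_)=cv2.fitEllipse(P)
        r.append((c.round(1),onz(n,c,z)[:2].round(4),'ax',np.round(ax,3)))
    t,e=tri(ray("top",r[0][0]),ray("scene",r[1][0]))
    print(k,*r[0],'|',*r[1],'| tri',t.round(4),e.round(4))
E
python3 m.py pics/top0.png pics/scene0.png
```

```text
a [407.1 249.8] [ 0.3948 -0.3163] ax [0.056 0.057] | [143.5 273.2] [ 0.3938 -0.3172] ax [0.056 0.057] | tri [ 0.3944 -0.3167  0.145 ] 0.0013
b [320.1 242.6] [ 0.4258 -0.1032] ax [0.049 0.051] | [211.2 210.6] [ 0.4236 -0.104 ] ax [0.05  0.051] | tri [ 0.4249 -0.1038  0.1163] 0.0021
c [158.9 249.4] [0.4292 0.3192] ax [0.044 0.045] | [288.6 109.8] [0.4274 0.3191] ax [0.044 0.045] | tri [0.4284 0.3181 0.0917] 0.0015
d [242.5 246.6] [0.4303 0.1016] ax [0.038 0.039] | [254.4 165.8] [0.4289 0.101 ] ax [0.037 0.039] | tri [0.4297 0.1011 0.0654] 0.0012
p1 [205.9 198.1] [0.5813 0.2084] ax [0.075 0.076] | [317.6 169.8] [0.5795 0.208 ] ax [0.074 0.075] | tri [0.5803 0.2076 0.0174] 0.0015
p2 [247.1 191.4] [0.596  0.0887] ax [0.074 0.075] | [305.3 202. ] [0.5948 0.0883] ax [0.074 0.075] | tri [0.5954 0.0883 0.017 ] 0.0013
p3 [287.2 184.3] [ 0.6125 -0.0286] ax [0.075 0.075] | [292.4 237.5] [ 0.6111 -0.0286] ax [0.074 0.075] | tri [ 0.6118 -0.0288  0.0172] 0.001
p4 [327.1 175. ] [ 0.6358 -0.1468] ax [0.074 0.076] | [280.1 279.3] [ 0.6347 -0.1473] ax [0.074 0.076] | tri [ 0.6352 -0.147   0.0163] 0.0011
```

Run:
```python
from h import *
for u in((79,210),(138,217),(82,118),(140,116)):print(onz("top",u,.18).round(3))
print(onz("top",(115,225),.1).round(3),onz("top",(205,262),.055).round(3))
```

```text
[0.524 0.49  0.18 ]
[0.5   0.345 0.18 ]
[0.767 0.498 0.18 ]
[0.766 0.348 0.18 ]
[0.498 0.433 0.1  ] [0.394 0.205 0.055]
```

Emit:
{"name": "send_rows", "arguments": {
  "increments": [
    {"xyz": [2.44,-4.95,0],"turn": [0,0,-0.1268],"claw": -1},
    {"xyz": [2.44,-4.95,0],"turn": [0,0,-0.1268],"claw": -1},
    {"xyz": [2.44,-4.95,0],"turn": [0,0,-0.1268],"claw": -1},
    {"xyz": [2.44,-4.95,0],"turn": [0,0,-0.1268],"claw": -1},
    {"xyz": [2.44,-4.95,0],"turn": [0,0,-0.1268],"claw": -1},
    {"xyz": [2.44,-4.95,0],"turn": [0,0,-0.1268],"claw": -1},
    {"xyz": [2.44,-4.95,0],"turn": [0,0,-0.1268],"claw": -1},
    {"xyz": [2.44,-4.95,0],"turn": [0,0,-0.1268],"claw": -1},
    {"xyz": [2.44,-4.95,0],"turn": [0,0,-0.1268],"claw": -1},
    {"xyz": [2.44,-4.95,0],"turn": [0,0,-0.1268],"claw": -1},
    {"xyz": [0,0,0],"turn": [0,0,0],"claw": -1},
    {"xyz": [0,0,0],"turn": [0,0,0],"claw": -1}
  ]
}}

```text
time_s: 1.6
tool_pos: [0.4296, 0.1016, 0.2309]
eef_rot: [[0.0, 1.0, -0.002], [1.0, -0.0, 0.0], [0.0, -0.002, -1.0]]
wrist_force: [-1.0, 0.7, 0.2]
finger_gap: 0.0852
grasp_force: 0.0
```

The hover is right over D, which stood at (0.4297, 0.1011). Descend and close.

Emit:
{"name": "send_rows", "arguments": {
  "increments": [
    {"xyz": [0,0,-4],"turn": [0,0,0],"claw": -1},
    {"xyz": [0,0,-4],"turn": [0,0,0],"claw": -1},
    {"xyz": [0,0,-4],"turn": [0,0,0],"claw": -1},
    {"xyz": [0,0,-3],"turn": [0,0,0],"claw": -1},
    {"xyz": [0,0,-3],"turn": [0,0,0],"claw": -1},
    {"xyz": [0,0,-2.9],"turn": [0,0,0],"claw": -1},
    {"xyz": [0,0,0],"turn": [0,0,0],"claw": -1},
    {"xyz": [0,0,0],"turn": [0,0,0],"claw": 1},
    {"xyz": [0,0,0],"turn": [0,0,0],"claw": 1},
    {"xyz": [0,0,0],"turn": [0,0,0],"claw": 1},
    {"xyz": [0,0,0],"turn": [0,0,0],"claw": 1},
    {"xyz": [0,0,0],"turn": [0,0,0],"claw": 1}
  ]
}}

```text
time_s: 3.1
tool_pos: [0.4309, 0.1018, 0.0237]
eef_rot: [[0.0, 1.0, 0.002], [1.0, -0.0, 0.0], [0.0, 0.002, -1.0]]
wrist_force: [0.1, 1.1, 7.3]
finger_gap: 0.0406
grasp_force: 59.8
```

Emit:
{"name": "send_rows", "arguments": {
  "increments": [
    {"xyz": [0,0,1.5],"turn": [0,0,0],"claw": 1},
    {"xyz": [0,0,3],"turn": [0,0,0],"claw": 1},
    {"xyz": [0,0,3],"turn": [0,0,0],"claw": 1},
    {"xyz": [2,-2.4,0],"turn": [0,0,0],"claw": 1},
    {"xyz": [3,-3.6,0],"turn": [0,0,0],"claw": 1},
    {"xyz": [3.5,-4.3,0],"turn": [0,0,0],"claw": 1},
    {"xyz": [3.5,-4.3,0],"turn": [0,0,0],"claw": 1},
    {"xyz": [3.5,-4.3,0],"turn": [0,0,0],"claw": 1},
    {"xyz": [3,-3.6,0],"turn": [0,0,0],"claw": 1},
    {"xyz": [1.9,-2.3,0],"turn": [0,0,0],"claw": 1},
    {"xyz": [0,0,0],"turn": [0,0,0],"claw": 1},
    {"xyz": [0,0,0],"turn": [0,0,0],"claw": 1}
  ]
}}

```text
time_s: 4.6
tool_pos: [0.6329, -0.1457, 0.0972]
eef_rot: [[0.0, 1.0, -0.002], [1.0, -0.0, 0.001], [0.001, -0.002, -1.0]]
wrist_force: [0.7, -0.2, -1.7]
finger_gap: 0.0404
grasp_force: 61.0
```

Emit:
{"name": "send_rows", "arguments": {
  "increments": [
    {"xyz": [0.2,-0.1,-2],"turn": [0,0,0],"claw": 1},
    {"xyz": [0,0,-2],"turn": [0,0,0],"claw": 1},
    {"xyz": [0,0,-1],"turn": [0,0,0],"claw": 1},
    {"xyz": [0,0,-0.7],"turn": [0,0,0],"claw": 1},
    {"xyz": [0,0,0],"turn": [0,0,0],"claw": 1},
    {"xyz": [0,0,0],"turn": [0,0,0],"claw": 1}
  ]
}}

```text
time_s: 5.35
tool_pos: [0.6366, -0.1475, 0.0403]
eef_rot: [[-0.0, 1.0, 0.0], [1.0, 0.0, -0.0], [-0.0, 0.0, -1.0]]
wrist_force: [-0.1, 0.3, -1.9]
finger_gap: 0.0407
grasp_force: 60.8
```

Emit:
{"name": "send_rows", "arguments": {
  "increments": [
    {"xyz": [0,0,-0.15],"turn": [0,0,0],"claw": 1},
    {"xyz": [0,0,0],"turn": [0,0,0],"claw": 1},
    {"xyz": [0,0,0],"turn": [0,0,0],"claw": -0.3},
    {"xyz": [0,0,0],"turn": [0,0,0],"claw": -1},
    {"xyz": [0,0,0],"turn": [0,0,0],"claw": -1},
    {"xyz": [0,0,0],"turn": [0,0,0],"claw": -1},
    {"xyz": [0,0,0],"turn": [0,0,0],"claw": -1},
    {"xyz": [0,0,3],"turn": [0,0,0],"claw": -1},
    {"xyz": [0,0,5],"turn": [0,0,0],"claw": -1},
    {"xyz": [0,0,5.5],"turn": [0,0,0],"claw": -1},
    {"xyz": [0,0,5.5],"turn": [0,0,0],"claw": -1},
    {"xyz": [0,0,0],"turn": [0,0,0],"claw": -1}
  ]
}}

```text
time_s: 6.85
tool_pos: [0.6396, -0.1487, 0.235]
eef_rot: [[-0.0, 1.0, 0.012], [1.0, 0.0, -0.005], [-0.005, 0.012, -1.0]]
wrist_force: [0.6, -0.2, -0.3]
finger_gap: 0.0854
grasp_force: 0.0
```

Emit:
{"name": "send_rows", "arguments": {
  "increments": [
    {"xyz": [-2.08,4.67,0],"turn": [0,0,0.157],"claw": -1},
    {"xyz": [-2.08,4.67,0],"turn": [0,0,0.157],"claw": -1},
    {"xyz": [-2.08,4.67,0],"turn": [0,0,0.157],"claw": -1},
    {"xyz": [-2.08,4.67,0],"turn": [0,0,0.157],"claw": -1},
    {"xyz": [-2.08,4.67,0],"turn": [0,0,0.157],"claw": -1},
    {"xyz": [-2.08,4.67,0],"turn": [0,0,0.157],"claw": -1},
    {"xyz": [-2.08,4.67,0],"turn": [0,0,0.157],"claw": -1},
    {"xyz": [-2.08,4.67,0],"turn": [0,0,0.157],"claw": -1},
    {"xyz": [-2.08,4.67,0],"turn": [0,0,0.157],"claw": -1},
    {"xyz": [-2.08,4.67,0],"turn": [0,0,0.157],"claw": -1},
    {"xyz": [0,0,0],"turn": [0,0,0],"claw": -1},
    {"xyz": [0,0,0],"turn": [0,0,0],"claw": -1}
  ]
}}

```text
time_s: 8.35
tool_pos: [0.4279, 0.3191, 0.228]
eef_rot: [[-1.0, 0.001, -0.001], [0.001, 1.0, -0.001], [0.001, -0.001, -1.0]]
wrist_force: [-0.2, -0.0, 0.1]
finger_gap: 0.0854
grasp_force: 0.0
```

Run:
```python
from h import *
print(bot.observe()["tool_pos"].round(4) if hasattr(bot.observe()["tool_pos"],'round') else bot.observe()["tool_pos"])
T=bot.camera("top");S=bot.camera("scene");cv2.imwrite("pics/top1.png",T);cv2.imwrite("pics/scene1.png",S)
cv2.imwrite("pics/both1.png",np.vstack([cv2.resize(T,(400,300)),cv2.resize(S,(400,300))]))
```

```text
[0.4279 0.3191 0.228 ]
```

View pics/both1.png

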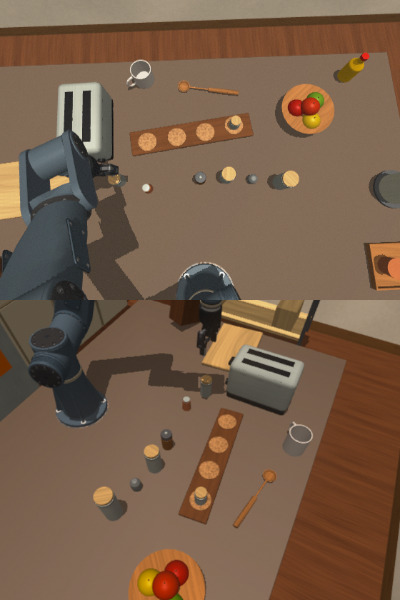

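D now stands on pad_4, at about (327,173) in the full-size top view, and the gripper is over C. Descend and close.

Emit:
{"name": "send_rows", "arguments": {
  "increments": [
    {"xyz": [0,0,-4],"turn": [0,0,0],"claw": -1},
    {"xyz": [0,0,-4],"turn": [0,0,0],"claw": -1},
    {"xyz": [0,0,-4],"turn": [0,0,0],"claw": -1},
    {"xyz": [0,0,-3.5],"turn": [0,0,0],"claw": -1},
    {"xyz": [0,0,-3],"turn": [0,0,0],"claw": -1},
    {"xyz": [0,0,0],"turn": [0,0,0],"claw": -1},
    {"xyz": [0,0,0],"turn": [0,0,0],"claw": 1},
    {"xyz": [0,0,0],"turn": [0,0,0],"claw": 1},
    {"xyz": [0,0,0],"turn": [0,0,0],"claw": 1},
    {"xyz": [0,0,0],"turn": [0,0,0],"claw": 1},
    {"xyz": [0,0,0],"turn": [0,0,0],"claw": 1}
  ]
}}

```text
time_s: 9.82
tool_pos: [0.4294, 0.3198, 0.0455]
eef_rot: [[-1.0, 0.0, 0.003], [0.0, 1.0, 0.001], [-0.003, 0.001, -1.0]]
wrist_force: [0.3, -2.5, 6.4]
finger_gap: 0.0466
grasp_force: 61.2
```

Emit:
{"name": "send_rows", "arguments": {
  "increments": [
    {"xyz": [0,0,1.5],"turn": [0,0,0],"claw": 1},
    {"xyz": [0,0,3],"turn": [0,0,0],"claw": 1},
    {"xyz": [0,-1.5,3],"turn": [0,0,0],"claw": 1},
    {"xyz": [1,-4,0],"turn": [0,0,-0.17],"claw": 1},
    {"xyz": [2.5,-4.5,0],"turn": [0,0,-0.175],"claw": 1},
    {"xyz": [2.5,-4.5,0],"turn": [0,0,-0.175],"claw": 1},
    {"xyz": [2.5,-4.5,0],"turn": [0,0,-0.175],"claw": 1},
    {"xyz": [2.5,-4.5,0],"turn": [0,0,-0.175],"claw": 1},
    {"xyz": [2.5,-4.5,0],"turn": [0,0,-0.175],"claw": 1},
    {"xyz": [2.5,-4,0],"turn": [0,0,-0.175],"claw": 1},
    {"xyz": [2.35,-2.8,0],"turn": [0,0,-0.175],"claw": 1},
    {"xyz": [0,0,0],"turn": [0,0,-0.175],"claw": 1}
  ]
}}

```text
time_s: 11.32
tool_pos: [0.6143, -0.0314, 0.1197]
eef_rot: [[0.009, 1.0, 0.004], [1.0, -0.009, -0.001], [-0.001, 0.004, -1.0]]
wrist_force: [-0.2, -0.0, -2.9]
finger_gap: 0.0466
grasp_force: 62.4
```

Emit:
{"name": "send_rows", "arguments": {
  "increments": [
    {"xyz": [0,0,0],"turn": [0,0,0],"claw": 1},
    {"xyz": [0,0,0],"turn": [0,0,0],"claw": 1}
  ]
}}

```text
time_s: 11.58
tool_pos: [0.6111, -0.0278, 0.1189]
eef_rot: [[-0.003, 1.0, -0.001], [1.0, 0.003, 0.0], [0.0, -0.001, -1.0]]
wrist_force: [-0.1, 0.2, -3.4]
finger_gap: 0.0469
grasp_force: 62.4
```

Emit:
{"name": "send_rows", "arguments": {
  "increments": [
    {"xyz": [0.1,-0.15,-2],"turn": [0,0,0],"claw": 1},
    {"xyz": [0,0,-2],"turn": [0,0,0],"claw": 1},
    {"xyz": [0,0,-1],"turn": [0,0,0],"claw": 1},
    {"xyz": [0,0,-0.75],"turn": [0,0,0],"claw": 1},
    {"xyz": [0,0,0],"turn": [0,0,0],"claw": 1},
    {"xyz": [0,0,0],"turn": [0,0,0],"claw": 1}
  ]
}}

```text
time_s: 12.32
tool_pos: [0.6132, -0.0299, 0.0617]
eef_rot: [[-0.0, 1.0, 0.001], [1.0, 0.0, -0.0], [-0.0, 0.001, -1.0]]
wrist_force: [-0.5, 0.6, -2.9]
finger_gap: 0.0468
grasp_force: 62.3
```

Emit:
{"name": "send_rows", "arguments": {
  "increments": [
    {"xyz": [0,0,-0.1],"turn": [0,0,0],"claw": 1},
    {"xyz": [0,0,0],"turn": [0,0,0],"claw": 1},
    {"xyz": [0,0,0],"turn": [0,0,0],"claw": -0.3},
    {"xyz": [0,0,0],"turn": [0,0,0],"claw": -1},
    {"xyz": [0,0,0],"turn": [0,0,0],"claw": -1},
    {"xyz": [0,0,0],"turn": [0,0,0],"claw": -1},
    {"xyz": [0,0,0],"turn": [0,0,0],"claw": -1},
    {"xyz": [0,0,3],"turn": [0,0,0],"claw": -1},
    {"xyz": [0,0,5],"turn": [0,0,0],"claw": -1},
    {"xyz": [0,0,5],"turn": [0,0,0],"claw": -1},
    {"xyz": [0,0,4.5],"turn": [0,0,0],"claw": -1},
    {"xyz": [0,0,0],"turn": [0,0,0],"claw": -1}
  ]
}}

```text
time_s: 13.82
tool_pos: [0.6155, -0.0305, 0.24]
eef_rot: [[-0.0, 1.0, 0.01], [1.0, 0.0, -0.002], [-0.002, 0.01, -1.0]]
wrist_force: [-0.4, -0.2, 0.6]
finger_gap: 0.0851
grasp_force: 0.0
```

Emit:
{"name": "send_rows", "arguments": {
  "increments": [
    {"xyz": [-3.7,-1.5,0],"turn": [0,0,0],"claw": -1},
    {"xyz": [-3.7,-1.5,0],"turn": [0,0,0],"claw": -1},
    {"xyz": [-3.7,-1.5,0],"turn": [0,0,0],"claw": -1},
    {"xyz": [-3.7,-1.5,0],"turn": [0,0,0],"claw": -1},
    {"xyz": [-3.7,-1.4,0],"turn": [0,0,0],"claw": -1},
    {"xyz": [0,0,0],"turn": [0,0,0],"claw": -1},
    {"xyz": [0,0,0],"turn": [0,0,0],"claw": -1},
    {"xyz": [0,0,0],"turn": [0,0,0],"claw": -1}
  ]
}}

```text
time_s: 14.82
tool_pos: [0.4289, -0.1039, 0.2351]
eef_rot: [[-0.001, 1.0, 0.001], [1.0, 0.001, -0.0], [-0.0, 0.001, -1.0]]
wrist_force: [-0.2, 0.5, -0.0]
finger_gap: 0.0853
grasp_force: 0.0
```

Emit:
{"name": "send_rows", "arguments": {
  "increments": [
    {"xyz": [-0.4,0,-4],"turn": [0,0,0],"claw": -1},
    {"xyz": [0,0,-4],"turn": [0,0,0],"claw": -1},
    {"xyz": [0,0,-4],"turn": [0,0,0],"claw": -1},
    {"xyz": [0,0,-3],"turn": [0,0,0],"claw": -1},
    {"xyz": [0,0,-2],"turn": [0,0,0],"claw": -1},
    {"xyz": [0,0,0],"turn": [0,0,0],"claw": -1},
    {"xyz": [0,0,0],"turn": [0,0,0],"claw": 1},
    {"xyz": [0,0,0],"turn": [0,0,0],"claw": 1},
    {"xyz": [0,0,0],"turn": [0,0,0],"claw": 1},
    {"xyz": [0,0,0],"turn": [0,0,0],"claw": 1},
    {"xyz": [0,0,0],"turn": [0,0,0],"claw": 1}
  ]
}}

```text
time_s: 16.2
tool_pos: [0.4249, -0.1044, 0.0664]
eef_rot: [[0.0, 1.0, 0.003], [1.0, -0.0, -0.001], [-0.001, 0.003, -1.0]]
wrist_force: [0.6, 1.2, 5.9]
finger_gap: 0.0528
grasp_force: 62.4
```

Emit:
{"name": "send_rows", "arguments": {
  "increments": [
    {"xyz": [0,0,1.5],"turn": [0,0,0],"claw": 1},
    {"xyz": [0,0,3],"turn": [0,0,0],"claw": 1},
    {"xyz": [0,0,4],"turn": [0,0,0],"claw": 1},
    {"xyz": [0,0,3.5],"turn": [0,0,0],"claw": 1},
    {"xyz": [1.5,2,0],"turn": [0,0,0],"claw": 1},
    {"xyz": [3,3.4,0],"turn": [0,0,0],"claw": 1},
    {"xyz": [4,4.4,0],"turn": [0,0,0],"claw": 1},
    {"xyz": [4,4.4,0],"turn": [0,0,0],"claw": 1},
    {"xyz": [3,3.3,0],"turn": [0,0,0],"claw": 1},
    {"xyz": [1.55,1.75,0],"turn": [0,0,0],"claw": 1},
    {"xyz": [0,0,0],"turn": [0,0,0],"claw": 1},
    {"xyz": [0,0,0],"turn": [0,0,0],"claw": 1}
  ]
}}

```text
time_s: 17.7
tool_pos: [0.5926, 0.0882, 0.1845]
eef_rot: [[-0.0, 1.0, -0.003], [1.0, 0.0, -0.0], [-0.0, -0.003, -1.0]]
wrist_force: [-0.6, -0.5, -4.8]
finger_gap: 0.0526
grasp_force: 64.5
```

Emit:
{"name": "send_rows", "arguments": {
  "increments": [
    {"xyz": [0,0,-3],"turn": [0,0,0],"claw": 1},
    {"xyz": [0,0,-3],"turn": [0,0,0],"claw": 1},
    {"xyz": [0,0,-2],"turn": [0,0,0],"claw": 1},
    {"xyz": [0,0,-1.5],"turn": [0,0,0],"claw": 1},
    {"xyz": [0,0,-0.7],"turn": [0,0,0],"claw": 1},
    {"xyz": [0,0,0],"turn": [0,0,0],"claw": 1},
    {"xyz": [0,0,0],"turn": [0,0,0],"claw": 1}
  ]
}}

```text
time_s: 18.58
tool_pos: [0.5949, 0.0885, 0.084]
eef_rot: [[0.0, 1.0, 0.001], [1.0, -0.0, -0.0], [-0.0, 0.001, -1.0]]
wrist_force: [-0.2, 0.1, -4.6]
finger_gap: 0.0524
grasp_force: 64.2
```

Emit:
{"name": "send_rows", "arguments": {
  "increments": [
    {"xyz": [0,0,-0.15],"turn": [0,0,0],"claw": 1},
    {"xyz": [0,0,0],"turn": [0,0,0],"claw": 1},
    {"xyz": [0,0,0],"turn": [0,0,0],"claw": -0.3},
    {"xyz": [0,0,0],"turn": [0,0,0],"claw": -1},
    {"xyz": [0,0,0],"turn": [0,0,0],"claw": -1},
    {"xyz": [0,0,0],"turn": [0,0,0],"claw": -1},
    {"xyz": [0,0,0],"turn": [0,0,0],"claw": -1},
    {"xyz": [0,0,3],"turn": [0,0,0],"claw": -1},
    {"xyz": [0,0,5],"turn": [0,0,0],"claw": -1},
    {"xyz": [0,0,5],"turn": [0,0,0],"claw": -1},
    {"xyz": [0,0,4.5],"turn": [0,0,0],"claw": -1},
    {"xyz": [0,0,0],"turn": [0,0,0],"claw": -1}
  ]
}}

```text
time_s: 20.08
tool_pos: [0.5969, 0.0886, 0.2614]
eef_rot: [[-0.0, 1.0, 0.01], [1.0, 0.0, -0.0], [-0.0, 0.01, -1.0]]
wrist_force: [-0.2, -0.0, -0.3]
finger_gap: 0.0856
grasp_force: 0.0
```

Emit:
{"name": "send_rows", "arguments": {
  "increments": [
    {"xyz": [-2,-4.05,0],"turn": [0,0,0],"claw": -1},
    {"xyz": [-2,-4.05,0],"turn": [0,0,0],"claw": -1},
    {"xyz": [-2,-4.05,0],"turn": [0,0,0],"claw": -1},
    {"xyz": [-2,-4.05,0],"turn": [0,0,0],"claw": -1},
    {"xyz": [-2,-4.05,0],"turn": [0,0,0],"claw": -1},
    {"xyz": [-2,-4.05,0],"turn": [0,0,0],"claw": -1},
    {"xyz": [-2,-4.05,0],"turn": [0,0,0],"claw": -1},
    {"xyz": [-2,-4.05,0],"turn": [0,0,0],"claw": -1},
    {"xyz": [-2,-4.05,0],"turn": [0,0,0],"claw": -1},
    {"xyz": [-2,-4.05,0],"turn": [0,0,0],"claw": -1},
    {"xyz": [0,0,0],"turn": [0,0,0],"claw": -1},
    {"xyz": [0,0,0],"turn": [0,0,0],"claw": -1}
  ]
}}

```text
time_s: 21.58
tool_pos: [0.3938, -0.3155, 0.2558]
eef_rot: [[0.001, 1.0, -0.001], [1.0, -0.001, 0.002], [0.002, -0.001, -1.0]]
wrist_force: [0.8, 0.5, -0.4]
finger_gap: 0.0853
grasp_force: 0.0
```

Emit:
{"name": "send_rows", "arguments": {
  "increments": [
    {"xyz": [0,-0.1,-4],"turn": [0,0,0],"claw": -1},
    {"xyz": [0,0,-4],"turn": [0,0,0],"claw": -1},
    {"xyz": [0,0,-4],"turn": [0,0,0],"claw": -1},
    {"xyz": [0,0,-3],"turn": [0,0,0],"claw": -1},
    {"xyz": [0,0,-1.9],"turn": [0,0,0],"claw": -1},
    {"xyz": [0,0,0],"turn": [0,0,0],"claw": -1},
    {"xyz": [0,0,0],"turn": [0,0,0],"claw": 1},
    {"xyz": [0,0,0],"turn": [0,0,0],"claw": 1},
    {"xyz": [0,0,0],"turn": [0,0,0],"claw": 1},
    {"xyz": [0,0,0],"turn": [0,0,0],"claw": 1},
    {"xyz": [0,0,0],"turn": [0,0,0],"claw": 1}
  ]
}}

```text
time_s: 22.95
tool_pos: [0.3952, -0.3179, 0.0891]
eef_rot: [[0.0, 1.0, 0.002], [1.0, -0.0, -0.002], [-0.002, 0.002, -1.0]]
wrist_force: [2.6, 2.1, 5.9]
finger_gap: 0.0588
grasp_force: 64.6
```

Emit:
{"name": "send_rows", "arguments": {
  "increments": [
    {"xyz": [0,0,1.5],"turn": [0,0,0],"claw": 1},
    {"xyz": [0,0,3],"turn": [0,0,0],"claw": 1},
    {"xyz": [0,0,4],"turn": [0,0,0],"claw": 1},
    {"xyz": [0,0,4],"turn": [0,0,0],"claw": 1},
    {"xyz": [0,0,3.5],"turn": [0,0,0],"claw": 1},
    {"xyz": [0,0,0],"turn": [0,0,0],"claw": 1},
    {"xyz": [0,0,0],"turn": [0,0,0],"claw": 1}
  ]
}}

```text
time_s: 23.82
tool_pos: [0.3934, -0.3165, 0.247]
eef_rot: [[0.0, 1.0, -0.002], [1.0, -0.0, 0.002], [0.002, -0.002, -1.0]]
wrist_force: [0.3, -0.4, -2.7]
finger_gap: 0.0587
grasp_force: 65.1
```

Emit:
{"name": "send_rows", "arguments": {
  "increments": [
    {"xyz": [0.88,2.48,0],"turn": [0,0,0],"claw": 1},
    {"xyz": [1.4,3.96,0],"turn": [0,0,0],"claw": 1},
    {"xyz": [1.75,4.95,0],"turn": [0,0,0],"claw": 1},
    {"xyz": [1.75,4.95,0],"turn": [0,0,0],"claw": 1},
    {"xyz": [1.75,4.95,0],"turn": [0,0,0],"claw": 1},
    {"xyz": [1.75,4.95,0],"turn": [0,0,0],"claw": 1},
    {"xyz": [1.75,4.95,0],"turn": [0,0,0],"claw": 1},
    {"xyz": [1.75,4.95,0],"turn": [0,0,0],"claw": 1},
    {"xyz": [1.75,4.95,0],"turn": [0,0,0],"claw": 1},
    {"xyz": [1.75,4.95,0],"turn": [0,0,0],"claw": 1},
    {"xyz": [1.4,3.96,0],"turn": [0,0,0],"claw": 1},
    {"xyz": [0.9,2.5,0],"turn": [0,0,0],"claw": 1}
  ]
}}

```text
time_s: 25.32
tool_pos: [0.579, 0.2094, 0.2448]
eef_rot: [[-0.002, 1.0, -0.005], [1.0, 0.002, -0.001], [-0.001, -0.005, -1.0]]
wrist_force: [0.5, 0.5, -2.4]
finger_gap: 0.0588
grasp_force: 65.2
```

Emit:
{"name": "send_rows", "arguments": {
  "increments": [
    {"xyz": [0,0,0],"turn": [0,0,0],"claw": 1},
    {"xyz": [0,0,0],"turn": [0,0,0],"claw": 1},
    {"xyz": [0,0,0],"turn": [0,0,0],"claw": 1},
    {"xyz": [0,0,-4],"turn": [0,0,0],"claw": 1},
    {"xyz": [0,0,-4],"turn": [0,0,0],"claw": 1},
    {"xyz": [0,0,-3],"turn": [0,0,0],"claw": 1},
    {"xyz": [0,0,-2],"turn": [0,0,0],"claw": 1},
    {"xyz": [0,0,-0.8],"turn": [0,0,0],"claw": 1},
    {"xyz": [0,0,0],"turn": [0,0,0],"claw": 1},
    {"xyz": [0,0,0],"turn": [0,0,0],"claw": 1}
  ]
}}

```text
time_s: 26.58
tool_pos: [0.581, 0.2075, 0.111]
eef_rot: [[0.0, 1.0, 0.002], [1.0, -0.0, 0.0], [0.0, 0.002, -1.0]]
wrist_force: [-0.4, -0.4, -2.3]
finger_gap: 0.0589
grasp_force: 65.3
```

Run:
```python
from h import *
S=bot.camera("scene");cv2.imwrite("pics/s2.png",cv2.resize(S[60:330,180:450],(600,600)))
```

```text
(no output)
```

View pics/s2.png

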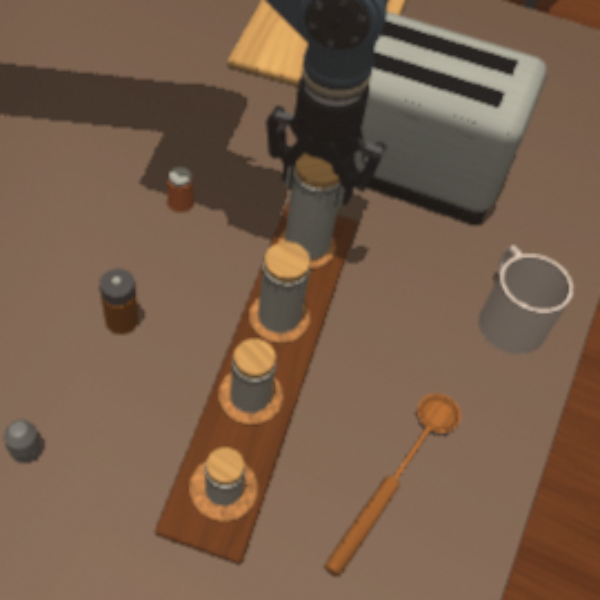

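A is held upright just above pad_1, at crop (310,240), with B, C and D standing on their pads. Lower A gently until it touches.

Emit:
{"name": "send_rows", "arguments": {
  "increments": [
    {"xyz": [0,0,-0.3],"turn": [0,0,0],"claw": 1},
    {"xyz": [0,0,0],"turn": [0,0,0],"claw": 1},
    {"xyz": [0,0,0],"turn": [0,0,0],"claw": 1}
  ]
}}

```text
time_s: 27.0
tool_pos: [0.5801, 0.2076, 0.1069]
eef_rot: [[-0.0, 1.0, 0.0], [1.0, 0.0, 0.0], [0.0, 0.0, -1.0]]
wrist_force: [0.6, -0.3, -3.1]
finger_gap: 0.0587
grasp_force: 65.3
```

Emit:
{"name": "send_rows", "arguments": {
  "increments": [
    {"xyz": [0,0,-0.15],"turn": [0,0,0],"claw": 1},
    {"xyz": [0,0,0],"turn": [0,0,0],"claw": 1},
    {"xyz": [0,0,0],"turn": [0,0,0],"claw": 1}
  ]
}}

```text
time_s: 27.38
tool_pos: [0.5801, 0.2076, 0.1052]
eef_rot: [[-0.0, 1.0, -0.0], [1.0, 0.0, -0.0], [-0.0, -0.0, -1.0]]
wrist_force: [0.6, -0.3, -1.9]
finger_gap: 0.0587
grasp_force: 65.3
```

Emit:
{"name": "send_rows", "arguments": {
  "increments": [
    {"xyz": [0,0,-0.05],"turn": [0,0,0],"claw": -0.3},
    {"xyz": [0,0,0],"turn": [0,0,0],"claw": -1},
    {"xyz": [0,0,0],"turn": [0,0,0],"claw": -1},
    {"xyz": [0,0,0],"turn": [0,0,0],"claw": -1},
    {"xyz": [0,0,0],"turn": [0,0,0],"claw": -1},
    {"xyz": [0,0,3],"turn": [0,0,0],"claw": -1},
    {"xyz": [0,0,5],"turn": [0,0,0],"claw": -1},
    {"xyz": [0,0,5],"turn": [0,0,0],"claw": -1},
    {"xyz": [0,0,4],"turn": [0,0,0],"claw": -1},
    {"xyz": [-4,1,0],"turn": [0,0,0],"claw": -1},
    {"xyz": [-5,4,0],"turn": [0,0,0],"claw": -1},
    {"xyz": [-5,5,0],"turn": [0,0,0],"claw": -1}
  ]
}}

```text
time_s: 28.88
tool_pos: [0.4458, 0.3011, 0.2751]
eef_rot: [[0.002, 1.0, 0.0], [1.0, -0.002, 0.0], [0.0, 0.0, -1.0]]
wrist_force: [0.7, 0.8, -0.1]
finger_gap: 0.0854
grasp_force: 0.0
```

Emit:
{"name": "send_rows", "arguments": {
  "increments": [
    {"xyz": [-5,5,0],"turn": [0,0,0],"claw": -1},
    {"xyz": [-5,5,0],"turn": [0,0,0],"claw": -1},
    {"xyz": [-4,5,0],"turn": [0,0,0],"claw": -1},
    {"xyz": [-4,5,0],"turn": [0,0,0],"claw": -1},
    {"xyz": [0,0,0],"turn": [0,0,0],"claw": -1},
    {"xyz": [0,0,0],"turn": [0,0,0],"claw": -1},
    {"xyz": [0,0,0],"turn": [0,0,0],"claw": -1}
  ]
}}

```text
time_s: 29.75
tool_pos: [0.2817, 0.4857, 0.2747]
eef_rot: [[0.002, 1.0, 0.0], [1.0, -0.002, -0.001], [-0.001, 0.0, -1.0]]
wrist_force: [0.6, 0.6, -0.9]
finger_gap: 0.0854
grasp_force: 0.0
```

Run:
```python
from h import *
T=bot.camera("top");S=bot.camera("scene");cv2.imwrite("pics/top3.png",T);cv2.imwrite("pics/scene3.png",S)
cv2.imwrite("pics/both3.png",np.hstack([cv2.resize(T,(400,300)),cv2.resize(S,(400,300))]))
p={'a':(.5803,.2078,.161),'b':(.5954,.0885,.131),'c':(.6118,-.0287,.106),'d':(.6352,-.147,.081)}
for k,P in p.items():
    uv=[]
    for n,I in(("top",T),("scene",S)):
        c=bot.calibration(n);x=c["camera_matrix"]@(c["R"]@np.array(P)+c["t"]);x=x[:2]/x[2]
        hsv=cv2.cvtColor(I,cv2.COLOR_BGR2HSV);m=cv2.inRange(hsv,(15,70,160),(28,255,255))
        r=int(.05*400/1.) ;w=np.zeros_like(m);cv2.circle(w,tuple(int(v) for v in x),17,255,-1);m&=w
        _,_,st,ce=cv2.connectedComponentsWithStats(m);i=1+np.argmax(st[1:,4]);uv.append(ce[i])
        q=onz(n,ce[i],P[2]);print(k,n,ce[i].round(1),'area',st[i,4],'err mm',((q[:2]-P[:2])*1000).round(1))
    t,e=tri(ray("top",uv[0]),ray("scene",uv[1]));print('  tri',t.round(4))
```

```text
a top [195.6 185.1] area 385 err mm [0.1 0.7]
a scene [323.3 135.1] area 265 err mm [-1.8  0.1]
  tri [0.5793 0.2078 0.162 ]
b top [243.4 180.6] area 291 err mm [0.2 0.8]
b scene [308.8 176.4] area 258 err mm [-1.8  0.3]
  tri [0.5945 0.0886 0.1322]
c top [288.  175.5] area 217 err mm [ 0.4 -0.3]
c scene [294.2 220. ] area 230 err mm [-0.7 -0.9]
  tri [ 0.6116 -0.0294  0.1065]
d top [330.1 168. ] area 152 err mm [ 1.  -0.8]
d scene [280.8 268.6] area 206 err mm [-0.4 -1. ]
  tri [ 0.6354 -0.148   0.082 ]
```

View pics/both3.png

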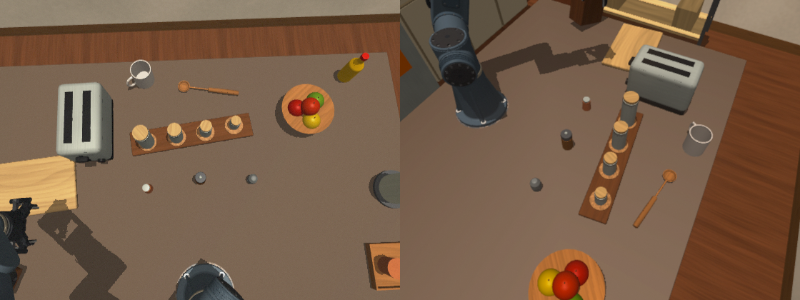

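All four canisters stand on their pads, within about 2 mm of centre. The mill is undisturbed and the arm is clear.

```bash
python3 -c "
from cell import bot
print(bot.sign_off())"
```

```text
the job is handed in; nothing more can be done
None
```

I handed the job in: canisters A, B, C and D stand upright on pads 1 to 4, tallest at the toaster's end, each within about 2 mm of its pad's centre by camera; the mill was never touched, and sign-off gave no pass/fail result.

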